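# Reset the height gauge and hold the drive shaft pressed in its sprung ring

## Task

Reset the height gauge: swing its sprung lever all the way to its stop and let it spring back. Then stand the drive shaft, gear end down, in the gauge's sprung ring, push the shaft straight down until the ring is fully down on its stop, and finish while still holding it pressed there so the dial can be read. Leave the small red bottle and the wrist pin that stand near the shaft where they are.

Things in the scene. Friction and masses are not known exactly. Their poses are not given: they have to be found in the camera images.
- gauge: Height gauge screwed down on the bench: grey base plate 140 (x) x 230 (y) x 18 mm. Origin: centre of the plate's underside; z up. On its +y half (at x 0, y +55 mm) the sprung ring on three guide posts with a coil spring under it; on its -y half (at x 0, y -55 mm) a dark drum, 84 mm across with a white dial on top at height 46 mm, from which the lever sticks out towards -x. The guide posts are 8 mm thick, stand 34 mm from the ring's axis and reach 80 mm above the bench.
- ring_seat (a point): Centre of the top face of the sprung ring (moves with it), 75 mm above the bench when the ring is up, 55 mm when fully down. Flat steel ring, outside 88 mm, bore 32 mm right through, 14 mm thick, free space below the bore down to the base plate. The shaft's foot goes into the bore and its gear rests on the ring's top face, so a seated shaft's origin lies 16 mm below this point. Axes are the gauge's.
- ring (a joint): How far the ring is pressed down (m): 0 up, 0.020 fully down on its hard stop. Needs about 5 N at the start (more than the shaft weighs) and about 12 N at the stop; springs up when let go.
- lever (a joint): Angle of the reset lever (rad) about the vertical axis of the drum: 0 at rest, pointing to the gauge's -x and 0.1 rad towards +y; grows counter-clockwise seen from above (the post goes from the front towards -y); stop at 1.1. A spring returns it to 0; about 1.6 N at the post at rest, 3.4 N at the stop.
- lever_post (a point): Centre of the top of the lever's upright round post (moves with it), 87 mm above the bench; the post is 12 mm thick, 50 mm tall, 75 mm from the lever's axis.
- lever_pivot (a point): Fixed point on the lever's vertical axis, at the lever arm's height, 32 mm above the bench.
- drive_shaft: Loose steel drive shaft, 178 mm tall, standing upright on its gear end; 0.27 to 0.43 kg. Origin: centre of its underside, z along the shaft towards the plain end. From 0 to 16 mm a foot 25 mm thick, from 16 to 33 mm the gear, 44 mm across, above that a round rod 19 mm thick. Grasp the rod.
- threadlock_bottle: Small red bottle with a grey nozzle, 24 x 40 x 80 mm tall, standing, loose; to be left alone. Origin: centre of its underside.
- wrist_pin: Plain steel tube, 23 mm thick, 70 mm tall, standing, loose, near the shaft; to be left alone. Origin: centre of its underside.
There are look-alikes about, which are no part of the job. Of the things like the drive_shaft, leave any that is orange; of the rest the smaller one is meant.

How it is judged:
On the way, in this order (a step that is already met when the one before it is completed fails the run):
1. the lever is swung to its stop (value of joint lever above 1 rad), for 0.1 s.
2. the lever has sprung back (value of joint lever below 0.1 rad), for 0.2 s.
3. the shaft stands in the ring, gear on the ring's top face (horizontal distance between drive_shaft and ring_seat below 0.006 m and z of drive_shaft in the frame of ring_seat between -0.022 and -0.012 m and angle between drive_shaft's own z axis and vertical below 0.12 rad), for 0.2 s.
At the end, for the whole second after the job is handed in: Robot still holding the shaft (over 2 N) and pressing it on the gauge (over 8 N): ring at least 17 of its 20 mm down; shaft within 0.12 rad of upright, within 6 mm of the ring axis, its origin 12 to 22 mm below the ring top; lever back at rest (below 0.1 rad) (all of step 3 and value of joint ring above 0.017 m and contact force between drive_shaft and gauge above 8 N and (contact force between drive_shaft and the fingers above 2 N or contact force between drive_shaft and the arm above 2 N) and value of joint lever below 0.1 rad); the arm keeps its last pose, push and grip.
It fails at once if the red bottle or the wrist pin is pushed away (over 40 mm) or tipped over (distance of any of threadlock_bottle, wrist_pin from where it was at the start of the episode above 0.04 m or angle between any of threadlock_bottle, wrist_pin's own z axis and vertical above 0.5 rad).
It also fails if it takes over 64 s, if anything falls off the work surface, if the arm or the gripper's body presses on something with over 40 N, if the wrist force passes 120 N, or if a joint passes its speed limit or range.

## Robot

A 6-joint arm with a two-finger parallel gripper is mounted at the origin on a cart in front of the work surface, level with it; the furniture and walls round the work are solid. World frame = base frame: x ahead of the robot, y to its left, z up, the work surface at z = 0. Lengths are in m, angles in rad, forces in N, time in s.
With the tool pointing down it reaches from about 0.3 to 0.875 m from the base axis. Payload 6.4 kg.
Tool frame: the origin (TCP) lies midway between the tips of the shut fingers; the grasp point (between the pads) lies 19 mm behind it; z points along the fingers, y is the line along which they close (so a half turn about z gives the same grasp; the last joint's range is limited). The gripper opens to 85 mm and grips with 20 to 120 N. Pads are 22 mm wide; open, the fingers measure 114 mm over their backs; the gripper's body (76 mm by 85 mm) begins 54 mm behind the grasp point. The pads swing forward as they close: fully open they stand 13 mm farther back than shut.
Start: joints at [1.042, 0.181, 1.607, -0, 1.354, -0.206], TCP at [0.182, 0.545, 0.231] pointing down, gripper open.
Joint ranges: [-2.99, 2.99], [-0.89, 2.07], [0.3, 2.58], [-1.14, 4.28], [0, 2.63], [-3.12, 3.12]. Speed limits (rad/s): [2.57, 2.57, 3.01, 3.14, 3.14, 3.14].

## Interface

Orientations are given as a unit quaternion [w, x, y, z].
In Python, from bench import ctrl gives the robot as it stands. The module is installed in compiled form; this text tells all that it offers.
- The arm moves only by the tool move_arm, never from a script. Its argument "plan" is one flat list of numbers, 6 for each row, row after row: the shift along the world's x, y, z in units of 50 mm (1.0 is 50 mm), then the turn, a rotation vector about the world's x, y, z in rad. A call has 1 to 10 rows; each row is the pose to reach, as a shift and turn from the pose commanded when the call began; what a row does not reach only later rows make up. A row lasts 1/8 s, in which the tool goes at most 62.5 mm and 10.7 degrees, less where a joint would pass 70% of its speed; a pose out of reach is approached as far as the arm can. A call with a gripper value outside its range is refused whole. "grip" is the finger opening in mm, from 0 to 85.4, set as the call begins (left out, the last holds). The fingers move at their own pace and stop on an object; the grip force is fixed at half the most. Time passes only in rows, so rows that repeat a pose let the fingers close. It gives the time, the measured TCP pose, the force, the opening and the grip force at its end, in the units of the state.
- ctrl.get_obs(): the state, without advancing time (a new reading comes with each control period).
- ctrl.camera(name): name is "scene" or "top" or "wrist"; returns a dict with "pixels" (400x640x3 uint8, red, green, blue), "fx", "fy", "cx", "cy" (pixels), "origin" and "attitude" of the camera in the world. Camera axes: x right, y down, z forward; pixel columns grow to the right and rows downward; lengths in m; the calibration is good to about 2 mm. A picture is of the moment at which its call begins. There is no depth.
- ctrl.hand_in(): hands the job in; it is judged then, once.
The state is a dict: "time_s": time; "q": joint angles; "dq": joint speeds; "joint_efforts": joint torques, N m; "eef_pos": TCP position; "eef_rot": TCP orientation; "wrist_force": force on the tool from outside, world axes, zero at the start; "torque": the same for the moment, N m; "opening": opening from 0.0 (shut) to 1.0 (fully open); "grasp_force": force on a finger pad.
Only numpy, scipy, OpenCV 4.12 (cv2) and the standard library are available. Lean on these libraries where they do the work, as an engineer would, in place of code of your own. Each camera call takes 0.05 s, during which the arm holds its last target. There are 200 camera calls.

## Working session

There is one attempt and no reset: what is moved stays moved. The work goes in short steps, Python scripts to look and compute and a tool call to move; the robot and the scene stay as the last step left them, time stands still between calls to the robot, and variables do not carry over. Pictures are saved under pics/ and viewed, at most 10 in all, crops included, and the job is handed in when it is done.

Besides the shell and the picture viewer there is one more tool, called after "Call:" as name(argument=value, ...), one argument or row to a line, values as JSON. move_arm: Moves the arm, as the interface text tells. Its arguments: {"type":"object","properties":{"plan":{"type":"array"},"grip":{"type":"number"}},"required":["plan"]}

```bash
mkdir -p pics
cat > h.py <<'E'
import numpy as np, cv2
from scipy.spatial.transform import Rotation as R
from bench import ctrl
def rot(a):
    a=np.array(a,float)
    return a if a.shape==(3,3) else R.from_quat(a,scalar_first=True).as_matrix()
def snap(n,f):
    c=ctrl.camera(n); cv2.imwrite(f,c["pixels"][:,:,::-1]); 
    import pickle; pickle.dump(c,open(f+".pkl","wb")); return c
def load(f):
    import pickle; return pickle.load(open(f+".pkl","rb"))
def ray(c,u,v,z):
    d=rot(c["attitude"])@[(u-c["cx"])/c["fx"],(v-c["cy"])/c["fy"],1]; o=np.array(c["origin"])
    return o+d*(z-o[2])/d[2]
def proj(c,p):
    q=rot(c["attitude"]).T@(np.array(p)-c["origin"]); return [c["fx"]*q[0]/q[2]+c["cx"],c["fy"]*q[1]/q[2]+c["cy"]]
E
python3 - <<'E'
from h import *
for n in("scene","top"):
    c=snap(n,f"pics/{n}1.png"); print(n,c["origin"],c["attitude"],c["fx"],c["cx"],c["cy"])
o=ctrl.get_obs(); print(o["eef_pos"],o["eef_rot"],o["time_s"],o["wrist_force"])
E
```

```text
scene [ 0.09016844 -0.6341852   0.83252618] [-0.34444013  0.88422065 -0.29043839  0.12312748] 480.5082504802351 325.86462386265424 202.77734740226205
top [ 0.33166478 -0.0816674   0.95201057] [-0.0678446   0.70822918 -0.70033482  0.05778992] 403.7977365533399 323.27907975851616 201.2972292602121
[0.18211762 0.54485252 0.23044778] [-2.85655468e-04  1.60700988e-01  9.87002805e-01 -7.57526310e-04] 0.1 [ 0.81927169  0.14199169 -0.45334193]
```

View pics/scene1.png

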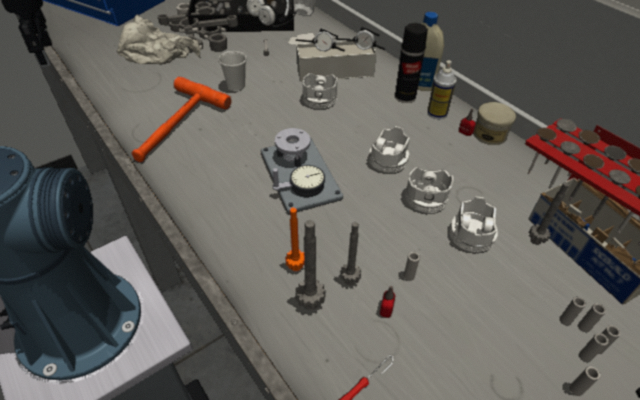

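View pics/top1.png

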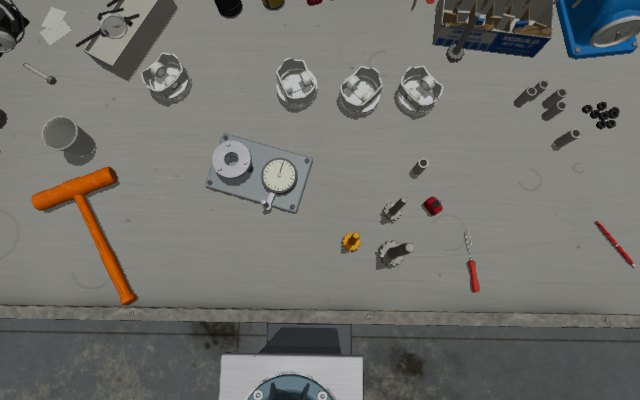

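Scene view: there are three shaft-like parts. The orange one is at (295,240), the large steel one at (310,265) and the smaller steel one at (352,255). The target is the smaller steel one, at about (395,210) in the top view. The gauge is at (260,173) in the top view, with its lever towards the robot. An enlarged crop will confirm this.

Run:
```python
from h import *
im=cv2.imread("pics/top1.png")[125:275,200:450]
cv2.imwrite("pics/crop1.png",cv2.resize(im,None,fx=3.2,fy=3.2,interpolation=cv2.INTER_CUBIC))
im=cv2.imread("pics/scene1.png")[120:320,250:450]
cv2.imwrite("pics/crop2.png",cv2.resize(im,None,fx=3,fy=3,interpolation=cv2.INTER_CUBIC))
```

```text
(no output)
```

View pics/crop1.png

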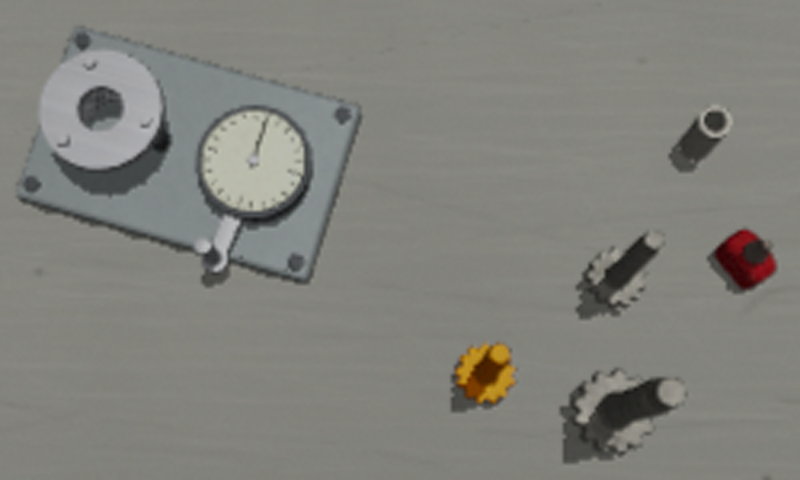

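View pics/crop2.png

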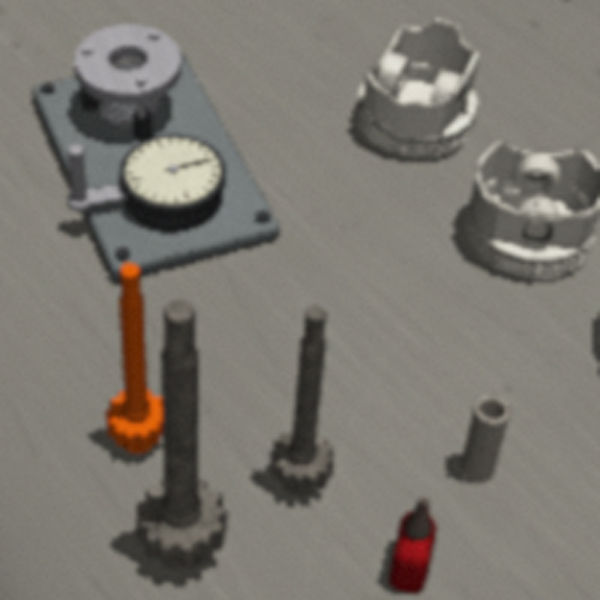

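The crops confirm the smaller steel shaft: its top is at crop1 (653,240), and it is clearly thinner and shorter than the big one. Ring bore is at crop1 (101,109), dial centre (253,160), post top (204,245), bottle (745,255), pin top (715,121).

Run:
```python
from h import *
t=load("pics/top1.png"); s=load("pics/scene1.png")
T=lambda x,y:(200+(x+.5)/3.2-.5,125+(y+.5)/3.2-.5)
S=lambda x,y:(250+(x+.5)/3-.5,120+(y+.5)/3-.5)
for n,a,b,z in[("shaft top",(653,240),(316,314),.178),("ring",(101,109),(129,59),.075),("dial",(253,160),(171,175),.046),("post",(204,245),(77,150),.087),("pin",(715,121),(491,409),.07),("bottle",(757,252),(423,503),.08),("big top",(671,391),(180,310),.23),("orange top",(499,353),(131,270),.178)]:
    p=ray(t,*T(*a),z);q=ray(s,*S(*b),z)
    print(n,p.round(4),q.round(4))
g=[ray(t,*T(*a),.018) for a in((82,28),(360,103),(308,281),(18,199))]; print(np.round(g,4), np.mean(g,0))
d=ray(t,*T(253,160),.046);r=ray(t,*T(101,109),.075)
v=(r-d)[:2]; print(np.linalg.norm(v),np.degrees(np.arctan2(v[1],v[0])-np.pi/2))
print(proj(t,[0.3,0,0]))
```

```text
shaft top [ 0.4756 -0.2261  0.178 ] [ 0.4743 -0.2264  0.178 ]
ring [0.5848 0.1408 0.075 ] [0.5833 0.1394 0.075 ]
dial [0.556 0.036 0.046] [0.5498 0.033  0.046 ]
post [0.486  0.0623 0.087 ] [0.484  0.0616 0.087 ]
pin [ 0.5812 -0.2917  0.07  ] [ 0.5793 -0.2903  0.07  ]
bottle [ 0.4862 -0.315   0.08  ] [ 0.489  -0.3222  0.08  ]
big top [ 0.3808 -0.2244  0.23  ] [ 0.3851 -0.2127  0.23  ]
orange top [ 0.4058 -0.1325  0.178 ] [ 0.4049 -0.1327  0.178 ]
[[ 0.6649  0.1731  0.018 ]
 [ 0.6076 -0.0393  0.018 ]
 [ 0.4723 -0.0035  0.018 ]
 [ 0.5316  0.2134  0.018 ]] [0.56911408 0.08593136 0.018     ]
0.10866117491487227 -15.376795652390895
[np.float64(293.1812946683727), np.float64(287.4264351976052)]
```

Both views agree. The gauge is yawed about -15.3°, its pivot is at (0.555,0.033), the post at (0.485,0.061) and the ring at (0.584,0.140). Next I'll move the shut fingers next to the post, on its +y side.

Call:
move_arm(
  plan=[6.4,-8.84,-1.4,0,0,0,6.4,-8.84,-1.4,0,0,0,6.4,-8.84,-1.4,0,0,0,6.4,-8.84,-1.4,0,0,0,6.4,-8.84,-1.4,0,0,0,6.4,-8.84,-1.4,0,0,0,6.4,-8.84,-1.4,0,0,0,6.4,-8.84,-1.4,0,0,0,6.4,-8.84,-1.4,0,0,0,6.4,-8.84,-1.4,0,0,0],
  grip=0,
)

```text
time_s: 1.35
eef_pos: [0.5035, 0.1005, 0.1605]
eef_rot: [-0.0, 0.163, 0.987, -0.0]
wrist_force: [-1.7, 0.7, 0.3]
opening: -0.001
grasp_force: 0.0
```

Run:
```python
from h import *
o=ctrl.get_obs(); e=np.array(o["eef_pos"]); print(e,o["eef_rot"],o["wrist_force"],o["q"])
pv=np.array([.555,.033])
for th in np.arange(0,1.3,.1):
    f=np.radians(159)+th; p=pv+.075*np.array([np.cos(f),np.sin(f)]); b=p+.021*np.array([np.sin(f),-np.cos(f)])
    print(round(th,1),p.round(3),b.round(3),((b-[.501,.103])/.05).round(2))
```

```text
[0.50354427 0.10047    0.16050369] [-4.18242133e-04  1.63052150e-01  9.86617318e-01 -3.00457751e-04] [-1.67974316  0.73946251  0.34480244] [-3.42306808e-02  1.21792290e-01  1.82611718e+00 -5.24494069e-04
  1.19459034e+00 -1.27726721e+00]
0.0 [0.485 0.06 ] [0.493 0.079] [-0.17 -0.47]
0.1 [0.483 0.053] [0.488 0.073] [-0.26 -0.6 ]
0.2 [0.481 0.045] [0.485 0.066] [-0.33 -0.74]
0.3 [0.48  0.038] [0.482 0.059] [-0.39 -0.88]
0.4 [0.48 0.03] [0.479 0.051] [-0.43 -1.03]
0.5 [0.481 0.023] [0.478 0.044] [-0.46 -1.18]
0.6 [0.482 0.016] [0.477 0.036] [-0.48 -1.34]
0.7 [0.484 0.008] [0.477 0.028] [-0.47 -1.49]
0.8 [0.487 0.001] [0.478 0.021] [-0.46 -1.65]
0.9 [ 0.49  -0.005] [0.48  0.013] [-0.43 -1.8 ]
1.0 [ 0.495 -0.011] [0.482 0.006] [-0.38 -1.95]
1.1 [ 0.499 -0.017] [ 0.485 -0.002] [-0.32 -2.09]
1.2 [ 0.505 -0.023] [ 0.489 -0.008] [-0.24 -2.23]
```

Call:
move_arm(
  plan=[0,0,-1.1,0,0,0,0,0,-2.2,0,0,0,0,0,-2.2,0,0,0,-0.17,-0.47,-2.2,0,0,0,-0.3,-0.67,-2.2,0,0,0.15,-0.39,-0.88,-2.2,0,0,0.3,-0.44,-1.1,-2.2,0,0,0.45,-0.48,-1.34,-2.2,0,0,0.6,-0.47,-1.57,-2.2,0,0,0.75,-0.43,-1.8,-2.2,0,0,0.9],
)

```text
time_s: 2.6
eef_pos: [0.4823, 0.0141, 0.0542]
eef_rot: [0.002, -0.287, 0.958, -0.0]
wrist_force: [-0.0, 3.5, -0.2]
opening: 0.003
grasp_force: 1.6
```

Call:
move_arm(
  plan=[0.05,-0.15,0,0,0,0.1,0.11,-0.29,0,0,0,0.2,0.11,-0.29,0,0,0,0.2],
)

```text
time_s: 2.98
eef_pos: [0.486, 0.0019, 0.0539]
eef_rot: [0.0, -0.38, 0.925, 0.002]
wrist_force: [-5.3, 13.7, 6.9]
opening: 0.0
grasp_force: 6.8
```

Run:
```python
from h import *
c=snap("top","pics/top2.png"); im=c["pixels"][125:245,200:360,::-1]
cv2.imwrite("pics/crop3.png",cv2.resize(im,None,fx=4,fy=4,interpolation=cv2.INTER_CUBIC))
print(ctrl.get_obs()["wrist_force"])
```

```text
[-4.67737689 13.21047325  7.12639313]
```

View pics/crop3.png

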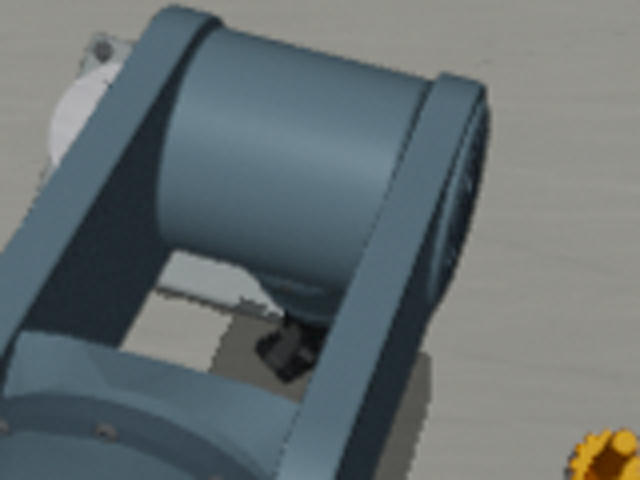

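The arm hides the post in the top view. The force jumped from 3.5 N to about 15 N at the position expected for about 1.07 rad, so the lever is on its stop. I'll nudge and hold briefly, then back off along the arc and lift.

Call:
move_arm(
  plan=[0.03,-0.04,0,0,0,0,0.03,-0.04,0,0,0,0,-0.11,0.29,0,0,0,-0.2,-0.15,0.6,0,0,0,-0.35,-0.15,0.95,0,0,0,-0.55,-0.1,1.3,0,0,0,-0.75,0.05,1.6,0,0,0,-0.92,0.3,2.0,0,0,0,-1.1,0.35,2.1,1.5,0,0,-1.1,0.35,2.1,4,0,0,-1.1],
)

```text
time_s: 4.28
eef_pos: [0.5036, 0.1047, 0.1797]
eef_rot: [0.0, 0.16, 0.987, 0.0]
wrist_force: [1.4, -0.2, -0.2]
opening: -0.001
grasp_force: 0.0
```

Now I'll hover over the shaft with the gripper open and look through the wrist camera.

Call:
move_arm(
  plan=[-0.56,-6.6,0.2,0,0,0,-0.56,-6.6,0.2,0,0,0,-0.56,-6.6,0.2,0,0,0,-0.56,-6.6,0.2,0,0,0,-0.56,-6.6,0.2,0,0,0,-0.56,-6.6,0.2,0,0,0,-0.56,-6.6,0.2,0,0,0,-0.56,-6.6,0.2,0,0,0,-0.56,-6.6,0.2,0,0,0],
  grip=85,
)

```text
time_s: 5.4
eef_pos: [0.476, -0.2248, 0.1863]
eef_rot: [-0.0, 0.16, 0.987, 0.0]
wrist_force: [0.4, -0.4, -0.8]
opening: 0.993
grasp_force: 0.0
```

Run:
```python
from h import *
o=ctrl.get_obs(); print(o["eef_pos"],o["eef_rot"],o["q"])
c=snap("wrist","pics/w1.png"); print(proj(c,[.475,-.226,.178]),c["fx"],c["origin"])
s=snap("scene","pics/scene2.png"); im=s["pixels"][100:330,230:450,::-1]
im=cv2.resize(im,None,fx=1.739,fy=1.739,interpolation=cv2.INTER_CUBIC)
w=c["pixels"][:,:,::-1]; w=cv2.resize(w,(415,259))
out=np.zeros((400,800,3),np.uint8); out[:,:im.shape[1]]=im[:400]; out[:259,385:800]=w; cv2.imwrite("pics/m1.png",out)
T=load("pics/top1.png");S=load("pics/scene1.png")
a=(200+671/3.2,125+391/3.2);b=(250+180/3,120+310/3)
print(min((np.linalg.norm(ray(T,*a,z)-ray(S,*b,z)),z,*ray(T,*a,z)) for z in np.arange(.1,.32,.005)))
```

```text
[ 0.47598167 -0.22481086  0.18632604] [-1.12857873e-05  1.59527570e-01  9.87193460e-01  1.66464202e-04] [-6.67120077e-01  1.18399629e-01  1.77305119e+00  2.95130761e-04
  1.25032321e+00 -1.91758524e+00]
[np.float64(319.7156832440679), np.float64(252.787600575107)] 334.9325537637854 [ 0.40842862 -0.20241644  0.32866355]
(np.float64(0.0025057645639205523), np.float64(0.24000000000000013), np.float64(0.37952243576643124), np.float64(-0.2230155888120237), np.float64(0.2400000000000001))
```

View pics/m1.png

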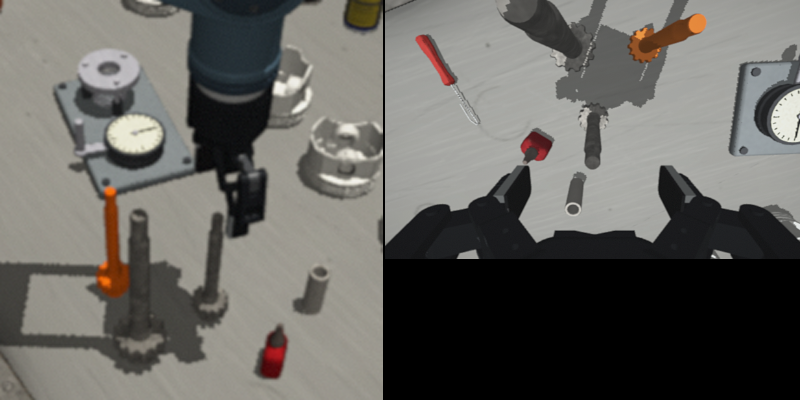

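The composite shows the lever back at rest, with its post where it was at the start. In the wrist view the shaft top is at (319,252), against (319.7,252.8) predicted. I'll descend with fine xy correction and grip.

Call:
move_arm(
  plan=[-0.02,-0.02,-0.5,0,0,0,-0.02,-0.02,-0.8,0,0,0,-0.02,-0.02,-1.08,0,0,0,-0.02,-0.02,-1.08,0,0,0],
)

```text
time_s: 6.0
eef_pos: [0.474, -0.227, 0.1308]
eef_rot: [-0.001, 0.161, 0.987, 0.001]
wrist_force: [-0.6, 0.6, 0.8]
opening: 0.993
grasp_force: 0.0
```

Call:
move_arm(
  plan=[0,0,0,0,0,0,0,0,0,0,0,0,0,0,0,0,0,0,0,0,0,0,0,0,0,0,0,0,0,0,0,0,0,0,0,0],
  grip=0,
)

```text
time_s: 6.75
eef_pos: [0.4751, -0.2276, 0.1326]
eef_rot: [0.0, 0.161, 0.987, -0.0]
wrist_force: [0.3, 1.4, 5.5]
opening: 0.209
grasp_force: 58.6
```

Gripped: opening is about 18 mm and force 59 N. Now I'll lift straight up and carry the shaft over the ring.

Call:
move_arm(
  plan=[0,0,0.8,0,0,0,0,0,1.8,0,0,0,0,0,2.6,0,0,0,0.3,1,2.6,0,0,0,0.6,2,2.6,0,0,0,0.9,3,2.6,0,0,0,1.2,4,2.6,0,0,0,1.5,5,2.6,0,0,0,1.8,6,2.6,0,0,0,2.0,6.8,2.6,0,0,0],
)

```text
time_s: 8.0
eef_pos: [0.5743, 0.1142, 0.2607]
eef_rot: [-0.001, 0.16, 0.987, -0.0]
wrist_force: [0.3, -0.0, -2.8]
opening: 0.207
grasp_force: 59.5
```

Call:
move_arm(
  plan=[0.18,0.54,0,0,0,0,0.18,0.54,0,0,0,0,0.18,0.54,0,0,0,0,0.18,0.54,0,0,0,0],
)

```text
time_s: 8.5
eef_pos: [0.5834, 0.1383, 0.2617]
eef_rot: [-0.0, 0.161, 0.987, -0.0]
wrist_force: [0.3, -0.7, -2.9]
opening: 0.206
grasp_force: 59.6
```

Run:
```python
from h import *
o=ctrl.get_obs(); e=o["eef_pos"]; print(e,o["eef_rot"],o["wrist_force"],o["torque"],o["opening"])
c=snap("wrist","pics/w2.png"); s=snap("scene","pics/s3.png")
for n,k in(("w",c),("s",s)):
    print(n,"ring",proj(k,[.584,.1398,.075]),"shaft bottom",proj(k,[e[0],e[1],e[2]-.1326]),"gear top",proj(k,[e[0],e[1],e[2]-.1]))
im=cv2.resize(s["pixels"][70:230,230:370,::-1],None,fx=3,fy=3,interpolation=cv2.INTER_CUBIC)
w=c["pixels"][100:400,200:440,::-1]; w=cv2.resize(w,None,fx=1.55,fy=1.55)
out=np.zeros((480,800,3),np.uint8); out[:,:420]=im; out[:465,425:425+w.shape[1]]=w; cv2.imwrite("pics/m2.png",out)
```

```text
[0.58339642 0.13827679 0.2617159 ] [-3.48629670e-04  1.61332628e-01  9.86899988e-01 -2.74295358e-04] [ 0.29087171 -0.73577626 -2.89846354] [-0.04344641 -0.00507708 -0.02475432] 0.20623977498722604
w ring [np.float64(324.42543651967117), np.float64(177.04549479616304)] shaft bottom [np.float64(322.76464834770246), np.float64(190.4739000852704)] gear top [np.float64(322.7411733856329), np.float64(201.2988434792581)]
s ring [np.float64(292.7932201756045), np.float64(139.1411294373621)] shaft bottom [np.float64(292.1939420989954), np.float64(121.78126348055125)] gear top [np.float64(291.72012800209995), np.float64(110.46074187170608)]
```

View pics/m2.png

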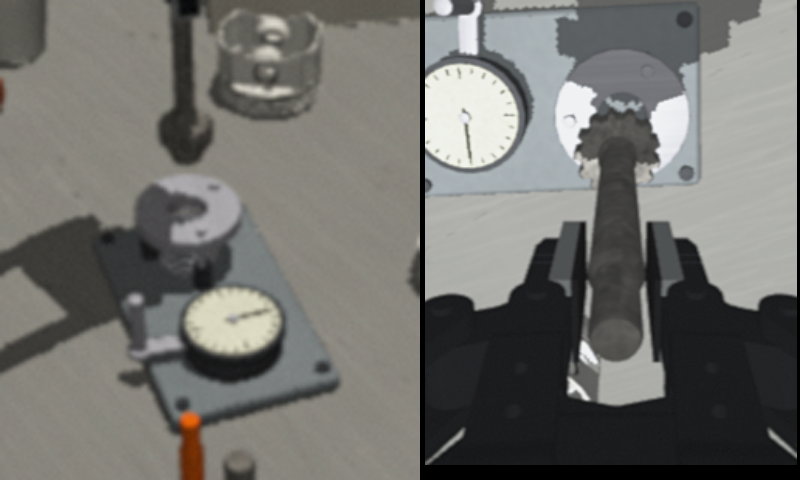

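The ring bore is at composite (186,209) in the scene view and the ring centre is at about (622,115) in the wrist view. The shaft foot sits over it, and both match the prediction to about 1 mm. Next I'll correct 1–1.5 mm and lower the foot into the bore.

Call:
move_arm(
  plan=[0.01,0.03,-0.4,0,0,0,0.01,0.03,-0.8,0,0,0,0.01,0.03,-1.0,0,0,0,0.01,0.03,-1.1,0,0,0,0.01,0.03,-1.2,0,0,0,0.01,0.03,-1.2,0,0,0],
)

```text
time_s: 9.35
eef_pos: [0.5842, 0.1409, 0.2021]
eef_rot: [0.0, 0.161, 0.987, 0.0]
wrist_force: [0.6, 0.2, -3.6]
opening: 0.207
grasp_force: 59.7
```

There was no contact, so the foot is in the bore. Seating now.

Call:
move_arm(
  plan=[0,0,-0.1,0,0,0,0,0,-0.2,0,0,0,0,0,-0.25,0,0,0,0,0,-0.25,0,0,0,0,0,-0.25,0,0,0],
)

```text
time_s: 9.98
eef_pos: [0.5845, 0.1409, 0.1903]
eef_rot: [0.001, 0.161, 0.987, 0.0]
wrist_force: [-1.0, 0.3, 3.0]
opening: 0.201
grasp_force: 60.2
```

Seated: the vertical force changed by about 6.6 N at the expected height. Pressing down.

Call:
move_arm(
  plan=[0,0,-0.1,0,0,0,0,0,-0.2,0,0,0,0,0,-0.3,0,0,0,0,0,-0.38,0,0,0,0,0,-0.38,0,0,0],
)

```text
time_s: 10.6
eef_pos: [0.5848, 0.141, 0.1717]
eef_rot: [0.001, 0.161, 0.987, 0.0]
wrist_force: [-2.4, 0.3, 9.5]
opening: 0.205
grasp_force: 60.9
```

Call:
move_arm(
  plan=[0,0,-0.05,0,0,0,0,0,-0.05,0,0,0,0,0,-0.05,0,0,0],
)

```text
time_s: 10.98
eef_pos: [0.5856, 0.141, 0.1716]
eef_rot: [0.002, 0.161, 0.987, 0.0]
wrist_force: [-4.3, -0.1, 20.1]
opening: 0.208
grasp_force: 62.3
```

Hard stop reached: the force rose by 10 N with no travel. One check picture before handing in.

Run:
```python
from h import *
s=snap("scene","pics/s4.png")
cv2.imwrite("pics/m3.png",cv2.resize(s["pixels"][70:230,230:370,::-1],None,fx=3.5,fy=3.5,interpolation=cv2.INTER_CUBIC))
o=ctrl.get_obs(); print(o["eef_pos"],o["wrist_force"],o["torque"])
```

```text
[0.58553963 0.14099419 0.17152227] [-6.16514023  1.09178541 21.42775549] [-0.14932953  1.2662562  -0.04548491]
```

View pics/m3.png

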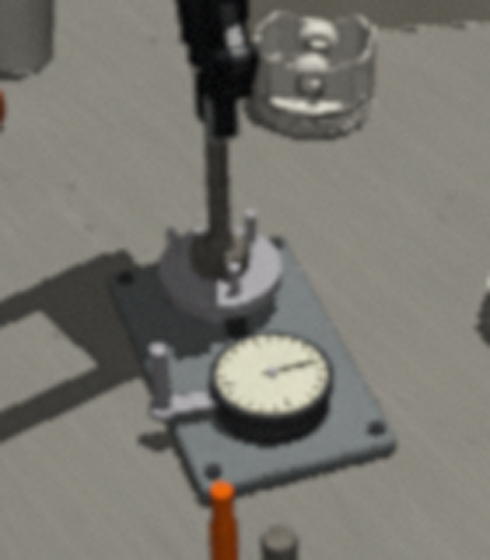

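The picture shows the ring pressed down with its guide posts standing proud around the gear at (225,250). The shaft is upright and the lever post is at rest at (158,350). Handing in.

```bash
python3 -c "
from bench import ctrl
print(ctrl.hand_in())"
```

```text
the job is handed in; nothing more can be done
None
```

I reset the lever, stood the drive shaft in the ring and handed the job in with the arm holding it pressed on the hard stop at about 21 N; `hand_in()` returned no verdict.

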